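Set the wheel-height dial of the skate sharpener and lock it

ROBOT

A 6-joint arm with a two-finger parallel gripper is mounted at the origin on the work surface. World frame = base frame: x ahead of the robot, y to its left, z up, the work surface at z = 0. Lengths are in m, angles in rad, forces in N, time in s.
With the tool pointing down it reaches from about 0.3 to 0.825 m from the base axis. Payload 5.4 kg.
Tool frame: the origin (TCP) lies at the very end of the fingers, on their centre line; the grasp point (between the pads) lies 19 mm behind it; z points along the fingers, x is the direction in which the jaws open and shut, and the axes are right-handed (so a half turn about z gives the same grasp; the last joint's range is limited). The gripper opens to 92 mm and grips with 3 to 60 N. Pads are 20 mm wide; open, the fingers measure 128 mm over their backs; the gripper's body (75 mm by 189 mm) begins 69 mm behind the grasp point.
Start: joints at [-1.413, 0.158, 1.597, -0, 1.386, -0.21], TCP at [0.207, -0.537, 0.215] pointing down, gripper open.
Joint ranges: [-2.91, 2.91], [-0.94, 2.29], [0.18, 2.7], [-1.29, 4.43], [0.17, 2.64], [-3, 3]. Speed limits (rad/s): [2.57, 2.57, 3.14, 3.14, 3.14, 3.14].

INTERFACE

Orientations are given as a rotation vector (axis times angle).
In Python, from workcell import bot gives the robot as it stands. Calls block until the motion is done:
- bot.goto(position, orientation): joint-space move of the TCP to a pose.
- bot.line_to(position, rot=None, max_speed=0.15): straight line of the TCP; rot=None keeps the orientation; max_speed is the mean speed in m/s.
- bot.set_joints(angles): joint-space move.
- bot.set_gripper(opening, newtons=None): opening from 0.0 (shut) to 1.0 (fully open); newtons is the grip in N (None keeps the last); returns when the fingers have stopped.
- bot.hold(seconds).
- bot.inverse_kinematics(position, orientation): joint angles nearest the present ones, or None.
- bot.read_camera(name): name is "side" or "top" or "wrist"; returns a dict with "pixels" (400x640x3 uint8, blue, green, red), "fx", "fy", "cx", "cy" (pixels), "R" (3x3) and "t" (3): a world point X has camera coordinates R X + t. Camera axes: x right, y down, z forward; pixel columns grow to the right and rows downward; lengths in m; the calibration is good to about 2 mm. A picture is of the moment at which its call begins. There is no depth.
A pose or a line that the arm cannot do raises bot.MotionError and nothing moves.
- bot.job_done(): hands the job in, once; it reports no verdict.
Readings, each from a call of its own:
- bot.current_clock(): time.
- bot.current_joints(): joint angles.
- bot.current_joint_vel(): joint speeds.
- bot.current_effort(): joint torques, N m.
- bot.current_ee_pos(): TCP position.
- bot.current_tool_rot(): TCP orientation.
- bot.current_contact_force(): force on the tool from outside, world axes, zero at the start.
- bot.current_ft_torque(): the same for the moment, N m.
- bot.current_opening(): opening from 0.0 (shut) to 1.0 (fully open).
Only numpy, scipy, OpenCV 4.12 (cv2) and the standard library are available. Lean on these libraries where they do the work, as an engineer would, in place of code of your own. Each camera call takes 0.05 s, during which the arm holds its last target.

TASK

Set the skate sharpener's wheel height: turn the black-hubbed dial on the sloping front until its white line points at the red rider on the scale, to within half a division. Then lock the dial by screwing the brass knurled nut down, clockwise, until it stops firmly tight on the clamp strap. Leave the red rider and everything else on the bench where it is, and let go.

Things in the scene. Friction and masses are not known exactly. Their poses are not given: they have to be found in the camera images.
- sharpener: green bench skate sharpener, 330 x 380 mm, 240 mm high, fixed. Origin on the bench under the middle of its sloping front (apron); x towards its back, z up. The apron, a grey plate 180 x 300 mm facing the robot, has its normal leaning 30 deg from vertical towards the sharpener's -x; its middle is 110 mm up. Its back housing is 153 mm high from 70 mm behind the origin
- dial: the dial: dark disc 116 mm across, 12 mm thick, with a round black hub 52 mm across, 44 mm tall on it and a white line from hub to rim; origin on its axis at the disc's underside, z = its axis = the apron's normal, outwards. Turns stiffly (0.1 N m), 270 deg between stops; stands left (+y) on the apron. Around it a fixed aluminium ring with black ticks every 12 deg
- dial_grip (a point): point on the dial's axis half-way up the hub, 26 mm above the disc's top face, 18 mm below the hub's top; z axis = the dial's axis, out of the apron; turns with the dial
- dial_line (a point): outer end of the dial's white line, 58 mm from the dial's axis, level with the disc's top face; moves with the dial
- rider_tip (a point): inner tip of the red rider, the mark of the wanted setting: a red clip 25 mm long on the scale ring, held by friction; tip 60 mm from the dial's axis, level with the disc's top face. At the start it stands 80 to 170 deg clockwise (seen facing the apron) of the white line; the other way round is shut by the dial's stop
- strap: steel clamp strap 92 x 34 x 10 mm with a brass toe, across the apron right of the dial; origin at the middle of its underside, z = the apron's normal. Its toe hangs 1 mm above the rim of the dial's disc on a light spring (under 5 N) until the nut presses it down and so clamps the disc
- nut_grip (a point): on the axis of the brass knurled nut, mid-grip, 94 mm right of the dial's axis: nut 41 mm across, 46 mm tall, with a flange 48 mm across, 6 mm thick at its foot, lying on the strap; this point is 29 mm above its underside, 17 mm below its top; z axis along its stud, out of the apron. A 12 mm stud stands out up to 12 mm above it
- stud_top (a point): top end of the nut's stud (fixed). The thread is right-handed, 6 mm a turn: clockwise (seen facing the apron) screws the nut down. It starts backed off by an unknown 85 to 145 deg. Loose, it turns with under 0.12 N m; in the last 20 deg the strap meets the disc, then the nut stops dead: tight when it no longer turns under 0.4 N m
- stone: two-layer honing stone 150 x 50 x 25 mm, loose, near the foot of the sharpener; leave it
- wrench: steel wrench 160 mm long, loose, near the foot of the sharpener; leave it
- brush: wooden brush 190 mm long, loose, on the left; leave it
- oil: oil bottle 60 mm across, 150 mm tall, loose, standing on the left; leave it
- spare_wheel: spare pink grinding wheel 150 mm across, 16 mm thick, loose, lying on the right; leave it
- blade_unit: white plastic skate-blade unit with steel runner, 226 mm long, 30 mm high, loose, lying on the right; leave it
- driver: orange screwdriver 180 mm long, loose, lying on the left; leave it

How it is judged:
On the way, in this order (a step that is already met when the one before it is completed fails the run):
1. the dial's white line points at the red rider (within half a division, 6 degrees) (distance between dial_line and rider_tip below 0.0065 m), for 0.2 s.
2. the nut is tight: the strap clamps the dial's disc (distance between dial_line and rider_tip below 0.0065 m and contact force between strap and dial above 17 N), for 0.2 s.
At the end, for the whole second after the job is handed in: The white line points at the red rider to within 6 degrees (their tips within 6.5 mm), the nut has been screwed down so that the strap presses on the dial's disc with more than 15 N, the dial is at rest, the rider has moved less than 4 mm and the seven loose things less than 30 mm (distance between dial_line and rider_tip below 0.0065 m and contact force between strap and dial above 15 N and angular speed of dial below 0.05 rad/s and distance of rider_tip from where it was at the start of the episode below 0.004 m and distance of each of stone, wrench, brush, oil, spare_wheel, blade_unit, driver from where it was at the start of the episode below 0.03 m); the robot touches nothing.
It fails at once if the red rider is moved by 4 mm or more (distance of rider_tip from where it was at the start of the episode above 0.004 m).
It fails at once if a loose thing on the bench is moved by 30 mm or more (distance of any of stone, wrench, brush, oil, spare_wheel, blade_unit, driver from where it was at the start of the episode above 0.03 m).
It also fails if it takes over 72 s, if anything falls off the work surface, if the arm or the gripper's body presses on something with over 40 N, if the wrist force passes 120 N, or if a joint passes its speed limit or range.

## Working session

There is one attempt and no reset: what is moved stays moved. The work goes in short steps, each a Python script; the robot and the scene stay as the last script left them, time stands still between calls to the robot, and variables do not carry over. Pictures are saved under pics/ and viewed, and the job is handed in when it is done.

```bash
ls; mkdir -p pics; python3 - <<'E'
from workcell import bot
import cv2,numpy as np
for n in ["side","top","wrist"]:
    c=bot.read_camera(n); cv2.imwrite(f"pics/a_{n}.png",c["pixels"])
    print(n,c["fx"],c["cx"],c["cy"],np.round(c["R"],3).tolist(),np.round(c["t"],3), np.round(-np.array(c["R"]).T@c["t"],3))
print(bot.current_clock(), bot.current_ee_pos(), bot.current_tool_rot())
E
```

```text
pics
side 497.45966067844006 323.9638086319272 201.27169551446542 [[0.996, -0.09, -0.014], [-0.07, -0.659, -0.749], [0.058, 0.746, -0.663]] [-0.5    0.134  1.71 ] [ 0.408 -1.233  1.227]
top 441.4121701491709 318.8145073442399 196.73559647093745 [[0.004, -1.0, -0.018], [-0.998, -0.003, -0.065], [0.065, 0.018, -0.998]] [0.003 0.488 1.435] [ 0.394 -0.022  1.463]
wrist 280.22939186163353 322.70673684453953 202.3740937448958 [[0.359, -0.933, -0.002], [-0.895, -0.345, 0.282], [-0.264, -0.099, -0.959]] [-0.575 -0.031  0.392] [ 0.282 -0.508  0.383]
0.15 [ 0.20665634 -0.53607252  0.21384664] [-2.58928981e+00  1.77721745e+00  1.51575577e-03]
```

View pics/a_side.png

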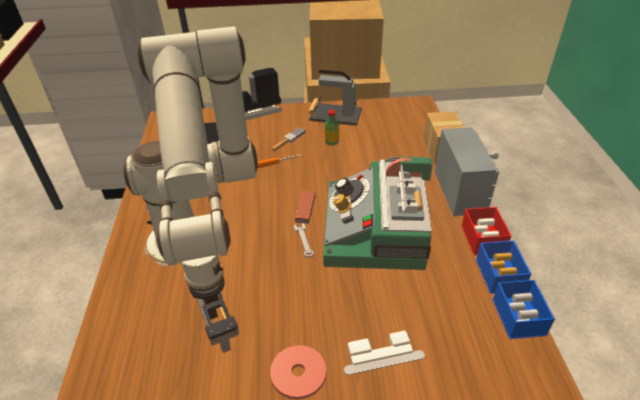

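View pics/a_top.png

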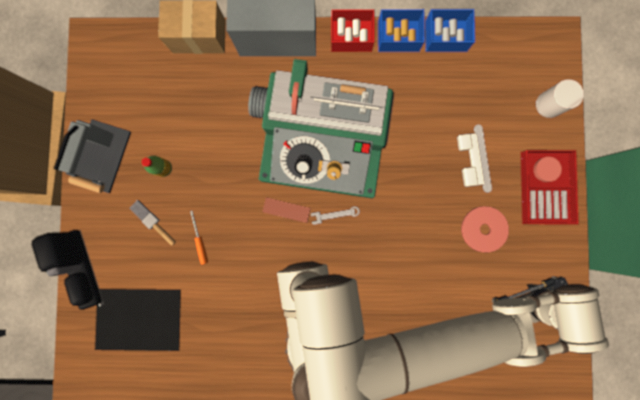

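View pics/a_wrist.png

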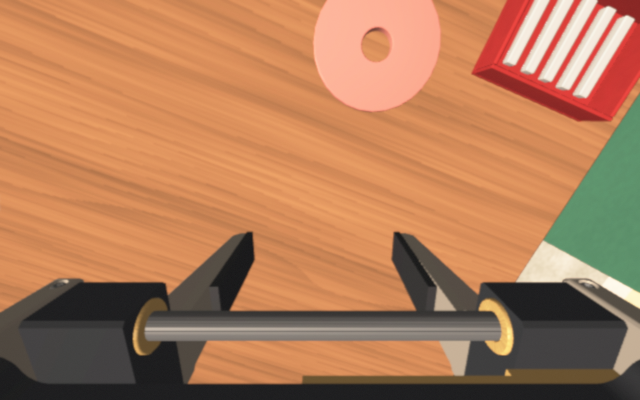

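```bash
python3 - <<'E'
import cv2
a=cv2.imread("pics/a_top.png")[100:210,240:400]; b=cv2.imread("pics/a_side.png")[145:275,310:440]
cv2.imwrite("pics/b_top.png",cv2.resize(a,None,fx=5,fy=5,interpolation=cv2.INTER_CUBIC))
cv2.imwrite("pics/b_side.png",cv2.resize(b,None,fx=4.5,fy=4.5,interpolation=cv2.INTER_CUBIC))
E
```

```text
(no output)
```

View pics/b_top.png

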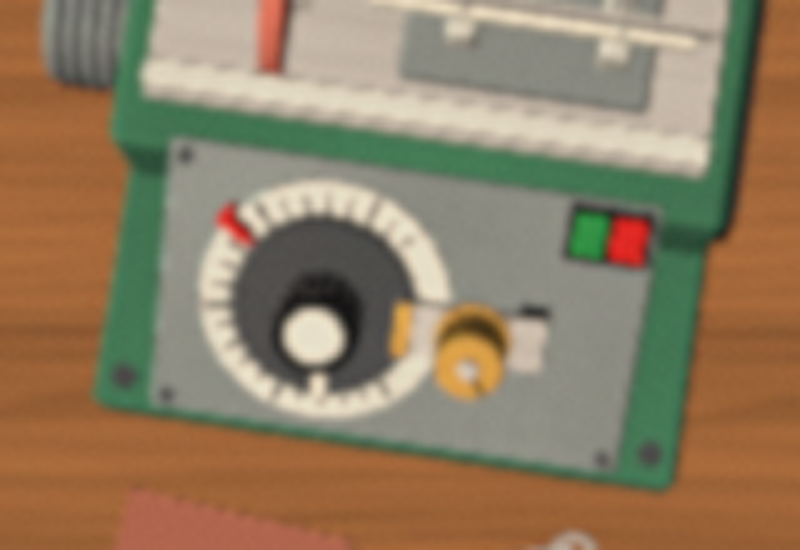

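View pics/b_side.png

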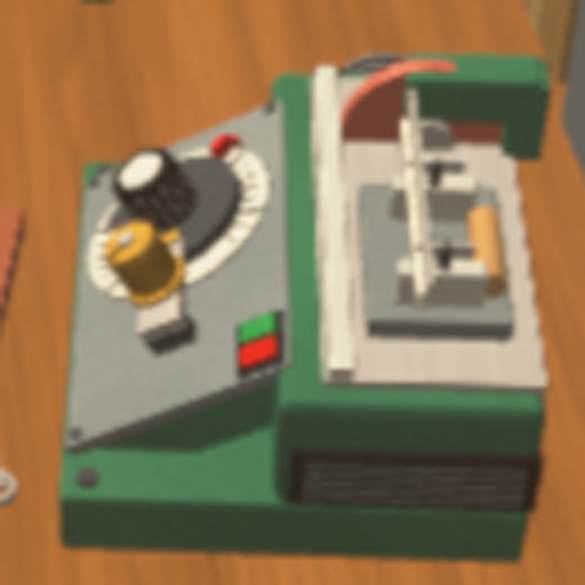

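```bash
cat > h.py <<'E'
import numpy as np,cv2
from scipy.spatial.transform import Rotation as R
from scipy.optimize import least_squares
def P(c):
    K=np.array([[c["fx"],0,c["cx"]],[0,c["fy"],c["cy"]],[0,0,1.]])
    return K@np.c_[np.array(c["R"]),np.array(c["t"])]
def tri(cs,ps):
    A=[]
    for c,p in zip(cs,ps):
        M=P(c); A+= [p[0]*M[2]-M[0],p[1]*M[2]-M[1]]
    X=np.linalg.svd(np.array(A))[2][-1]; return X[:3]/X[3]
def proj(c,X):
    x=P(c)@np.r_[X,1]; return x[:2]/x[2]
E
python3 - <<'E'
from h import *
from workcell import bot
T=bot.read_camera("top");S=bot.read_camera("side")
t=lambda u,v:(240+u/5-.4,100+v/5-.4)
s=lambda u,v:(310+u/4.5-.4,145+v/4.5-.4)
for n,a,b in [("TL",(172,140),(278,105)),("TR",(660,208),(286,365)),("BR",(616,470),(70,447)),("BL",(150,402),(90,178)),("hubtop",(314,335),(147,172)),("studtop",(467,370),(128,240)),("rider",(235,228),(226,150))]:
    X=tri([T,S],[t(*a),s(*b)]); print(n,X.round(4), (proj(T,X)-t(*a)).round(1),(proj(S,X)-s(*b)).round(1))
W=bot.read_camera("wrist"); p=bot.current_ee_pos(); Rt=R.from_rotvec(bot.current_tool_rot()).as_matrix()
print("cam in tool",Rt.T@(-W["R"].T@W["t"]-p)); print(np.round(W["R"]@Rt,3)); print(Rt.round(3))
E
```

```text
TL [0.6859 0.138  0.1508] [-0.   0.6] [ 0.4 -0.1]
TR [ 0.6436 -0.1552  0.1557] [-0.   0.6] [ 0.5 -0.1]
BR [ 0.4947 -0.1356  0.07  ] [ 0. -0.] [-0.  0.]
BL [0.5377 0.1598 0.0713] [ 0.  -0.2] [-0.2  0. ]
hubtop [0.5695 0.0507 0.1638] [ 0.  -0.6] [-0.4  0.1]
studtop [ 0.5459 -0.0399  0.1774] [ 0.  -0.2] [-0.1  0. ]
rider [0.6375 0.1005 0.1392] [ 0.  -0.4] [-0.3  0.1]
cam in tool [ 0.00075304 -0.08063765 -0.16958242]
[[ 1.     0.     0.001]
 [-0.     0.959 -0.282]
 [-0.001  0.282  0.959]]
[[ 0.36  -0.933 -0.   ]
 [-0.933 -0.36   0.001]
 [-0.001 -0.    -1.   ]]
```

```bash
cat >> h.py <<'E'
yaw=np.radians(-8.3)
def frame(yaw):
    x=np.array([np.cos(yaw),np.sin(yaw),0]);y=np.array([-np.sin(yaw),np.cos(yaw),0]);z=np.array([0,0,1.])
    return x*.866025+z*.5, y, -.5*x+.866025*z   # u upslope, y left, n normal
def rot(psi,yaw=yaw):
    # tool z=-n ; psi: tool x = cos(psi)*(-left) + sin(psi)*(...) increasing psi = rotation about tool z (clockwise facing apron)
    u,l,n=frame(yaw); z=-n
    x0=-l; y0=np.cross(z,x0)
    x=np.cos(psi)*x0+np.sin(psi)*y0
    return R.from_matrix(np.c_[x,np.cross(z,x),z]).as_rotvec()
E
python3 - <<'E'
from h import *
from workcell import bot
u,l,n=frame(yaw)
print(u,l,n,"y0",np.cross(-n,-l))
c=np.array([.5904,.0017,.112])
mid=c+.03*n
for d in (.11,.14,.18):
  for deg in range(-180,181,45):
    q=bot.inverse_kinematics(mid+d*n,rot(np.radians(deg))); print(d,deg,None if q is None else np.round(q,2))
E
```

```text
[ 0.85695407 -0.12501608  0.5       ] [0.1443562  0.98952579 0.        ] [-0.49476289  0.0721781   0.866025  ] y0 [-0.85695407  0.12501608 -0.5       ]
0.11 -180 [-0.24 -0.43  2.17  0.06  0.88 -1.69]
0.11 -135 [-0.24 -0.43  2.17  0.06  0.88 -0.91]
0.11 -90 [-0.24 -0.43  2.17  0.06  0.88 -0.12]
0.11 -45 [-0.24 -0.43  2.17  0.06  0.88  0.66]
0.11 0 [-0.24 -0.43  2.17  0.06  0.88  1.45]
0.11 45 [-0.24 -0.43  2.17  0.06  0.88  2.23]
0.11 90 None
0.11 135 [-0.24 -0.43  2.17  0.06  0.88 -2.48]
0.11 180 [-0.24 -0.43  2.17  0.06  0.88 -1.69]
0.14 -180 [-0.24 -0.5   2.17  0.06  0.95 -1.69]
0.14 -135 [-0.24 -0.5   2.17  0.06  0.95 -0.91]
0.14 -90 [-0.24 -0.5   2.17  0.06  0.95 -0.12]
0.14 -45 [-0.24 -0.5   2.17  0.06  0.95  0.66]
0.14 0 [-0.24 -0.5   2.17  0.06  0.95  1.45]
0.14 45 [-0.24 -0.5   2.17  0.06  0.95  2.24]
0.14 90 None
0.14 135 [-0.24 -0.5   2.17  0.06  0.95 -2.48]
0.14 180 [-0.24 -0.5   2.17  0.06  0.95 -1.69]
0.18 -180 [-0.25 -0.58  2.15  0.06  1.05 -1.69]
0.18 -135 [-0.25 -0.58  2.15  0.06  1.05 -0.91]
0.18 -90 [-0.25 -0.58  2.15  0.06  1.05 -0.12]
0.18 -45 [-0.25 -0.58  2.15  0.06  1.05  0.66]
0.18 0 [-0.25 -0.58  2.15  0.06  1.05  1.45]
0.18 45 [-0.25 -0.58  2.15  0.06  1.05  2.23]
0.18 90 None
0.18 135 [-0.25 -0.58  2.15  0.06  1.05 -2.48]
0.18 180 [-0.25 -0.58  2.15  0.06  1.05 -1.69]
```

```bash
python3 - <<'E'
from h import *
from workcell import bot
import pickle
u,l,n=frame(yaw)
mid=np.array([.5904,.0017,.112])+.03*n
out={}
for i,deg in enumerate((-180,-90)):
    bot.goto(mid+.14*n,rot(np.radians(deg))); bot.hold(.2)
    c=bot.read_camera("wrist"); out[i]=c; cv2.imwrite(f"pics/w{i}.png",c["pixels"])
for k in("top","side"): out[k]=bot.read_camera(k)
pickle.dump(out,open("v.pkl","wb"))
print(bot.current_clock(),bot.current_ee_pos(),bot.current_contact_force())
E
```

```text
4.5333 [0.50629183 0.01399084 0.25922927] [ 0.02124746 -0.25563844  0.75050937]
```

View pics/w0.png

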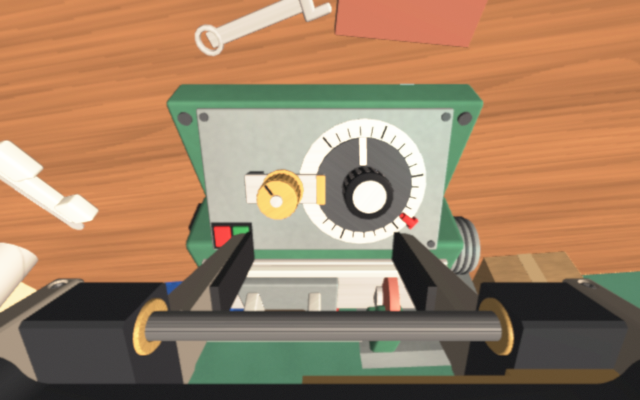

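View pics/w1.png

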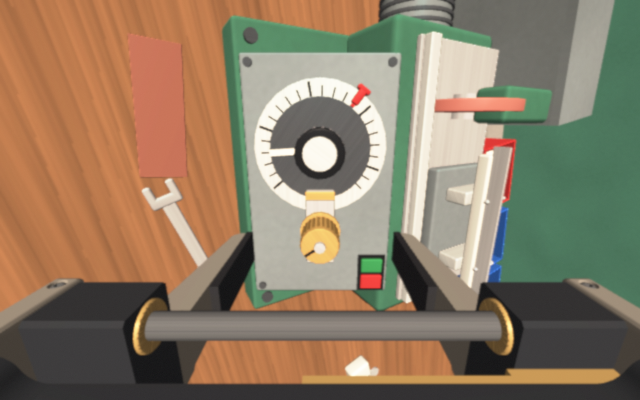

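```bash
python3 - <<'E'
import cv2
a=cv2.imread("pics/w0.png")[105:255,230:440]; b=cv2.imread("pics/w1.png")[65:275,240:400]
cv2.imwrite("pics/w0z.png",cv2.resize(a,None,fx=3.8,fy=3.8,interpolation=cv2.INTER_CUBIC))
cv2.imwrite("pics/w1z.png",cv2.resize(b,None,fx=2.85,fy=2.85,interpolation=cv2.INTER_CUBIC))
E
```

```text
(no output)
```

View pics/w0z.png

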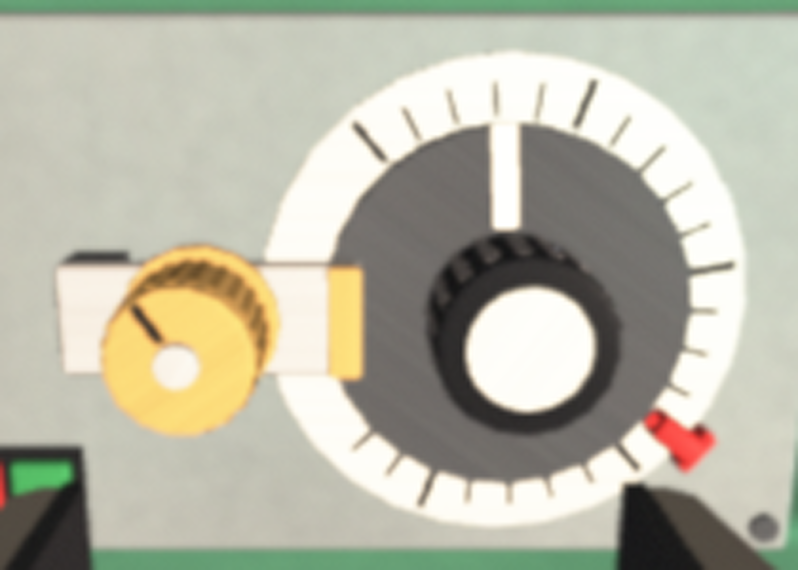

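View pics/w1z.png

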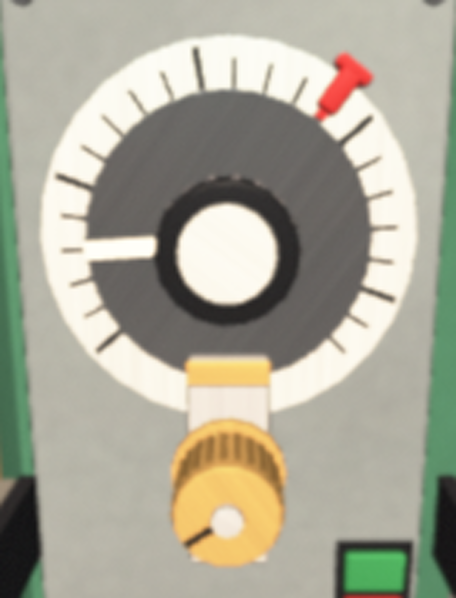

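```bash
python3 - <<'E'
from h import *
import pickle
v=pickle.load(open("v.pkl","rb"))
a=lambda x,y:(230+x/3.8-.37,105+y/3.8-.37)
b=lambda x,y:(240+x/2.85-.32,65+y/2.85-.32)
pts=dict(hub=((531,349),(227,254)),stud=((175,367),(227,521)),line=((504,123),(87,249)),rider=((647,420),(319,120)),
 toeA=((361,379),(270,358)),toeB=((362,265),(188,358)))
X={}
for k,(p,q) in pts.items():
    X[k]=tri([v[0],v[1]],[a(*p),b(*q)]); print(k,X[k].round(4),(proj(v[0],X[k])-a(*p)).round(2),(proj(v[1],X[k])-b(*q)).round(2))
u,l,n=frame(yaw)
for k in X: d=X[k]-X["hub"]; print(k,"u,l,n rel hub", np.round([d@u,d@l,d@n],4))
# yaw fit: hub->stud should be -left
d=X["stud"]-X["hub"]; 
c=np.array([.5904,.0017,.112]); d=X["hub"]-c; print("hub rel apron",d@u,d@l,d@n)
print("stone/top reproj hub",proj(v["top"],X["hub"]),proj(v["side"],X["hub"]),proj(v["top"],X["stud"]),proj(v["side"],X["stud"]))
# robust fit: unknown yaw, dial base centre (3), line angle, rider angle, tilt fixed
def model(p):
    u,l,n=frame(p[0]); o=p[1:4] # o = axis at disc top
    cs=lambda t,r:o+r*(np.cos(t)*u+np.sin(t)*l)
    return dict(hub=o+.044*n,line=cs(p[4],.058),rider=cs(p[5],.060),stud=o-.094*l+p[6]*n)
def res(p):
    m=model(p);r=[]
    for k in m: r+=list(proj(v[0],m[k])-a(*pts[k][0]))+list(proj(v[1],m[k])-b(*pts[k][1]))
    return r
p0=np.r_[yaw,X["hub"]-.044*n,3.1,.6,.04]
s=least_squares(res,p0); print(s.x.round(4),np.degrees(s.x[[0,4,5]]),np.round(s.fun,1))
np.save("fit.npy",s.x)
m=model(s.x)
for k in m: print(k,m[k].round(4),X[k].round(4))
print("clockwise",np.degrees(s.x[4]-s.x[5])%360, "top-view reproj",proj(v["top"],m["hub"]),proj(v["side"],m["hub"]))
E
```

```text
hub [0.5657 0.0533 0.1616] [-0.1  0.1] [-0.1 -0.1]
stud [ 0.5442 -0.0388  0.1756] [ 0.13 -0.14] [0.12 0.13]
line [0.5392 0.0538 0.0924] [-0.14  0.14] [-0.14 -0.13]
rider [0.6237 0.0911 0.1419] [ 0.07 -0.06] [0.07 0.07]
toeA [0.5894 0.0038 0.1433] [ 0.39 -0.41] [0.39 0.42]
toeB [0.5624 0.0074 0.1228] [-0.16  0.16] [-0.16 -0.16]
hub u,l,n rel hub [0. 0. 0.]
stud u,l,n rel hub [ 0.0001 -0.0942  0.0161]
line u,l,n rel hub [-0.0574 -0.0033 -0.0468]
rider u,l,n rel hub [ 0.0351  0.0458 -0.043 ]
toeA u,l,n rel hub [ 0.0173 -0.0456 -0.0312]
toeB u,l,n rel hub [-0.0165 -0.0459 -0.0353]
hub rel apron -0.0027888488588931684 0.04746954142885064 0.05891547301260091
stone/top reproj hub [301.57614732 167.32721606] [340.64291866 182.97098891] [332.64468626 174.04547785] [337.32126282 198.19341049]
[-0.1496  0.589   0.0493  0.1213  3.1931  0.9251  0.0625] [ -8.57180969 182.95182094  53.00571021] [-1.  -0.4  0.2  0.1 -0.1 -0.1 -0.4 -0.1  0.2  0.   1.1 -1.1 -0.  -0.4
 -0.1  0.2]
hub [0.5672 0.0526 0.1594] [0.5657 0.0533 0.1616]
line [0.5389 0.0538 0.0923] [0.5392 0.0538 0.0924]
rider [0.6271 0.092  0.1393] [0.6237 0.0911 0.1419]
stud [ 0.5441 -0.039   0.1754] [ 0.5442 -0.0388  0.1756]
clockwise 129.94611073379585 top-view reproj [301.85626112 166.9170122 ] [341.11190418 183.590504  ]
```

```bash
cat >> h.py <<'E'
fit=np.load("fit.npy"); YAW=np.radians(-8.45)
U,L,N=frame(YAW)
HUB=np.array([.5664,.0530,.1605])
def st(bot,t=""):
    print(t,round(bot.current_clock(),2),"F",np.round(bot.current_contact_force(),1),"M",np.round(bot.current_ft_torque(),2),"op",round(bot.current_opening(),3),"p",np.round(bot.current_ee_pos(),4),"j6",round(bot.current_joints()[5],3))
E
python3 - <<'E'
from h import *
from workcell import bot
r=rot(np.radians(-180),YAW)
bot.set_gripper(.72,30)
bot.goto(HUB+.05*N,r); st(bot,"above")
c=bot.read_camera("wrist"); cv2.imwrite("pics/ab.png",c["pixels"]); print(proj(c,HUB))
bot.line_to(HUB-.0285*N,max_speed=.06); st(bot,"down")
c=bot.read_camera("wrist"); cv2.imwrite("pics/dn.png",c["pixels"])
E
```

```text
above 6.34 F [-0.4 -0.  -1. ] M [ 0.1   0.13 -0.  ] op 0.714 p [0.5418 0.0566 0.204 ] j6 -1.511
[323.13854282 218.99346639]
down 7.85 F [ 0.2 -0.  -0.4] M [ 0.12  0.09 -0.01] op 0.721 p [0.5807 0.0509 0.1363] j6 -1.509
```

View pics/dn.png

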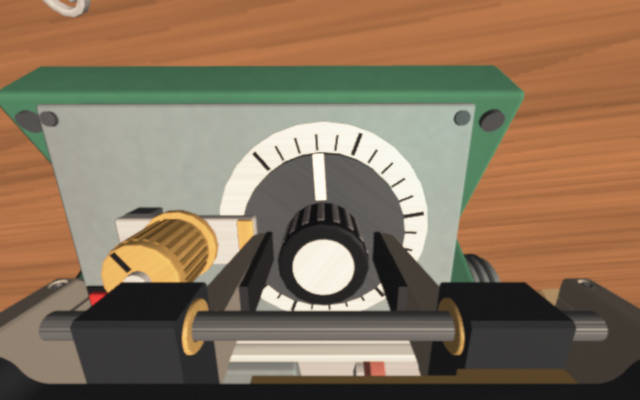

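```bash
python3 - <<'E'
from h import *
from workcell import bot
bot.set_gripper(.3,35); st(bot,"grip")
q=np.array(bot.current_joints())
for f in (20,50,80,110):
    qq=q.copy(); qq[5]+=np.radians(f); bot.set_joints(qq); st(bot,f)
bot.hold(.2)
c=bot.read_camera("wrist"); cv2.imwrite("pics/t1.png",c["pixels"])
c=bot.read_camera("side"); cv2.imwrite("pics/t1s.png",cv2.resize(c["pixels"][145:275,310:440],None,fx=4.5,fy=4.5))
E
```

```text
grip 8.27 F [-0.8  2.2  1.8] M [0.37 0.13 0.13] op 0.558 p [0.5806 0.0511 0.136 ] j6 -1.509
20 8.69 F [-1.9 -1.8  1.5] M [-0.19  0.23 -0.23] op 0.557 p [0.5805 0.0508 0.136 ] j6 -1.163
50 9.26 F [-4.2 -3.2  2.3] M [-0.48  0.39 -0.42] op 0.559 p [0.5802 0.0505 0.1359] j6 -0.639
80 9.82 F [-6.4 -4.3  3.8] M [-0.63  0.72 -0.53] op 0.562 p [0.5799 0.0504 0.1357] j6 -0.115
110 10.39 F [-9.1 -4.8  4.9] M [-0.63  0.95 -0.59] op 0.561 p [0.5795 0.0505 0.1354] j6 0.409
```

View pics/t1.png

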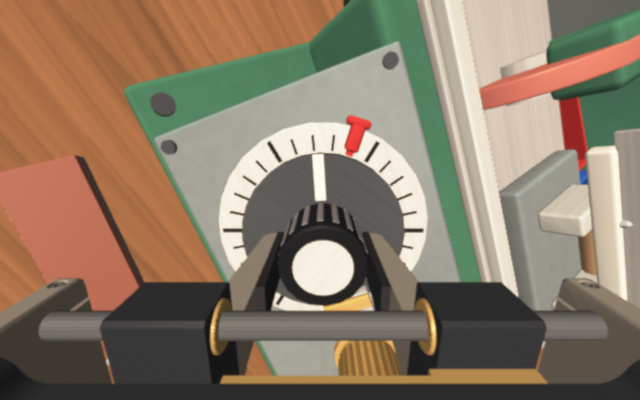

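```bash
cat >> h.py <<'E'
def onplane(c,px,o,n):
    K=P(c); M=K[:,:3]; C=-np.linalg.solve(M,K[:,3]); d=np.linalg.solve(M,np.array([px[0],px[1],1.]))
    return C+d*((o-C)@n)/(d@n)
def ang(c,px,h=-.044):
    X=onplane(c,px,HUB+h*N,N)-HUB; return np.degrees(np.arctan2(X@L,X@U)), np.hypot(X@L,X@U)
E
python3 - <<'E'
from h import *
from workcell import bot
c=bot.read_camera("wrist")
cv2.imwrite("pics/t1z.png",cv2.resize(c["pixels"][100:190,260:400],None,fx=5,fy=5,interpolation=cv2.INTER_CUBIC))
print(ang(c,(319,153)),ang(c,(350,156)))
E
```

```text
(np.float64(72.56219033653355), np.float64(0.05826923858703259)) (np.float64(52.54370453700877), np.float64(0.059027831215626506))
```

View pics/t1z.png

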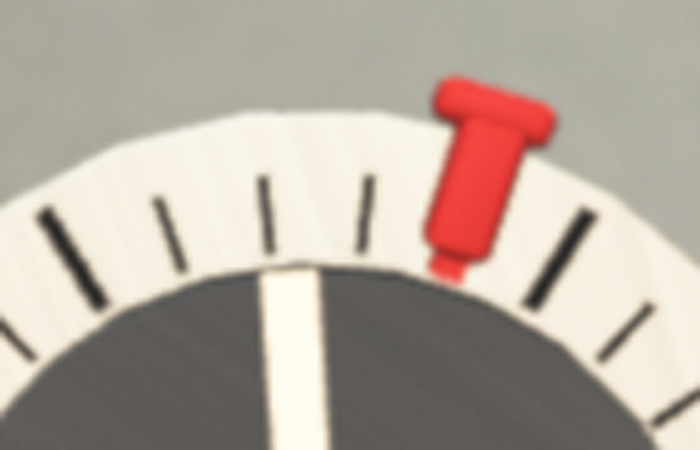

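```bash
python3 - <<'E'
from h import *
from workcell import bot
q=np.array(bot.current_joints()); q[5]+=np.radians(20.2); bot.set_joints(q); bot.hold(.3); st(bot,"end")
bot.set_gripper(.70,35); bot.hold(.3); st(bot,"open")
bot.line_to(HUB+.05*N,max_speed=.1)
c=bot.read_camera("wrist"); cv2.imwrite("pics/t2.png",c["pixels"])
u,v=np.round(proj(c,HUB-.044*N+.06*(np.cos(np.radians(52.6))*U+np.sin(np.radians(52.6))*L))).astype(int); print(u,v)
cv2.imwrite("pics/t2z.png",cv2.resize(c["pixels"][max(0,v-50):v+70,u-70:u+70],None,fx=5,fy=5,interpolation=cv2.INTER_CUBIC)); st(bot)
E
```

```text
end 11.47 F [-5.3 -0.1  4.5] M [0.05 0.65 0.05] op 0.555 p [0.5792 0.0506 0.1353] j6 0.759
open 12.16 F [1.2 0.3 0.1] M [-0.01  0.21  0.02] op 0.702 p [0.5795 0.0505 0.1355] j6 0.761
320 142
 13.14 F [-0.6 -0.4 -0.2] M [-0.01  0.27 -0.04] op 0.703 p [0.5413 0.0567 0.2028] j6 0.76
```

View pics/t2z.png

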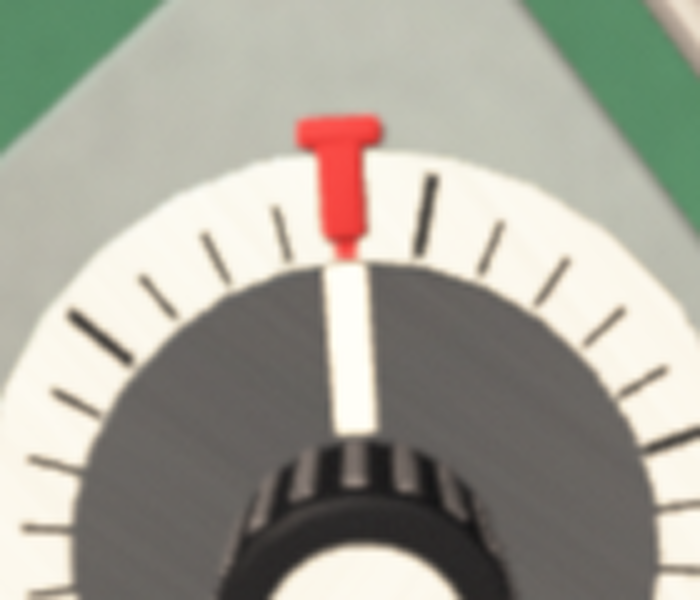

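View pics/t2.png

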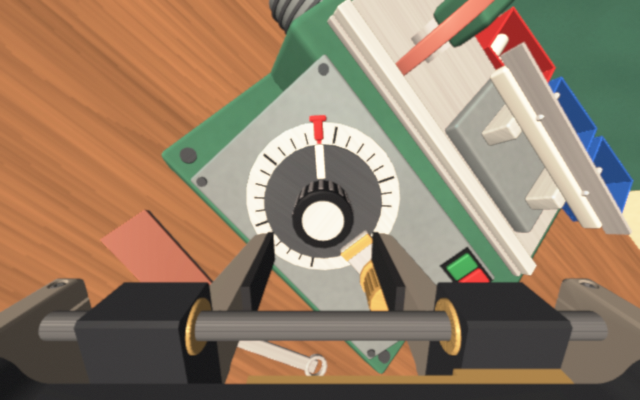

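```bash
python3 - <<'E'
from h import *
import pickle
v=pickle.load(open("v.pkl","rb"))
a=lambda x,y:(230+x/3.8-.37,105+y/3.8-.37)
b=lambda x,y:(240+x/2.85-.32,65+y/2.85-.32)
o=HUB-.044*N
for nm,p,q in [("stud",(175,367),(227,521)),("mark_out",(133,306),(185,545)),("mark_in",(160,341),(213,529)),("topcentre",(180,360),(227,512)),
  ("hub",(531,349),(227,254))]:
    X=tri([v[0],v[1]],[a(*p),b(*q)]); d=X-o
    print(nm,X.round(4),"ul n rel disc top",np.round([d@U,d@L,d@N],4),(proj(v[0],X)-a(*p)).round(1),(proj(v[1],X)-b(*q)).round(1))
E
```

```text
stud [ 0.5442 -0.0388  0.1756] ul n rel disc top [ 0.0002 -0.0941  0.0613] [ 0.1 -0.1] [0.1 0.1]
mark_out [ 0.5302 -0.0473  0.1663] ul n rel disc top [-0.0154 -0.1045  0.0595] [ 0. -0.] [0. 0.]
mark_in [ 0.5406 -0.0429  0.1696] ul n rel disc top [-0.0053 -0.0987  0.0576] [-0.2  0.2] [-0.2 -0.2]
topcentre [ 0.5476 -0.039   0.1697] ul n rel disc top [ 0.0002 -0.0938  0.0544] [ 0.2 -0.2] [0.2 0.2]
hub [0.5657 0.0533 0.1616] ul n rel disc top [-0.0001  0.0002  0.0453] [-0.1  0.1] [-0.1 -0.1]
```

```bash
cat >> h.py <<'E'
NUT=HUB-.044*N-.094*L   # disc-top level on the nut axis
E
python3 - <<'E'
from h import *
from workcell import bot
r=rot(np.radians(-180),YAW)
bot.set_gripper(.67,50)
bot.goto(NUT+.10*N,r); st(bot,"above")
bot.line_to(NUT+.024*N,max_speed=.06); st(bot,"down")
c=bot.read_camera("wrist"); cv2.imwrite("pics/n1.png",c["pixels"])
E
```

```text
above 15.62 F [1.4 0.1 0.5] M [ 0.04  0.14 -0.04] op 0.668 p [ 0.5249 -0.0358  0.209 ] j6 -1.862
down 17.04 F [-0.3  0.4 -1. ] M [ 0.12  0.09 -0.02] op 0.671 p [ 0.5627 -0.0415  0.1436] j6 -1.876
```

View pics/n1.png

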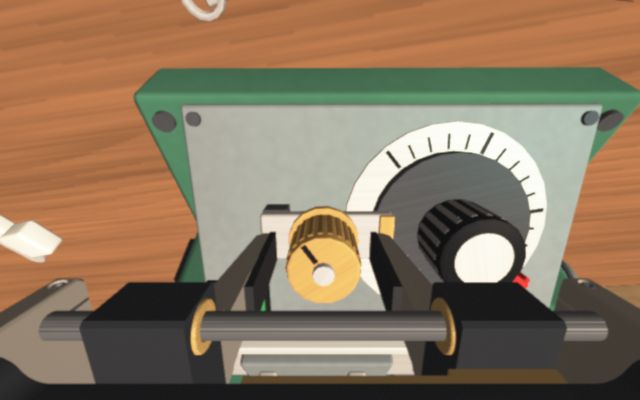

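```bash
cat > turn.py <<'E'
from h import *
from workcell import bot
import sys
def turn(a0,a1,step,stop,psi0=-180,h0=.024):
    a=a0
    base=None
    while a<a1:
        a=min(a+step,a1)
        q=bot.inverse_kinematics(NUT+(h0-.006*a/360)*N,rot(np.radians(psi0+a),YAW))
        bot.set_joints(q)
        M=np.array(bot.current_ft_torque())@N; F=np.array(bot.current_contact_force()); dq=q[5]-bot.current_joints()[5]
        print(a,round(bot.current_clock(),2),"Mn",round(M,3),"Fn",round(F@N,1),"F",F.round(1),"lag",round(np.degrees(dq),2))
        if abs(M)>stop: break
    return a
E
python3 - <<'E'
from turn import *
bot.set_gripper(.2,50); st(bot,"grip"); print(np.array(bot.current_ft_torque())@N)
turn(0,80,16,.35)
E
```

```text
grip 17.54 F [0.5 1.5 2. ] M [0.33 0.1  0.07] op 0.437 p [ 0.5625 -0.0413  0.1433] j6 -1.876
-0.09586811371500681
16 17.92 Mn -0.123 Fn 2.6 F [-1.3  0.8  2.2] lag 0.19
32 18.29 Mn -0.098 Fn 4.5 F [-3.   0.3  3.5] lag 0.29
48 18.67 Mn -0.092 Fn 6.1 F [-5.6 -1.2  4. ] lag 0.37
64 19.04 Mn -0.126 Fn 6.9 F [-6.1 -1.6  4.6] lag 0.37
80 19.42 Mn -0.111 Fn 7.7 F [-6.8 -1.4  5.1] lag 0.37
```

```bash
python3 - <<'E'
from turn import *
a=turn(80,160,5,.45)
c=bot.read_camera("wrist"); cv2.imwrite("pics/n2.png",c["pixels"]); st(bot)
E
```

```text
85 19.67 Mn -0.076 Fn 8.8 F [-7.7 -2.   5.9] lag 0.37
90 19.92 Mn -0.095 Fn 8.8 F [-8.2 -1.9  5.7] lag 0.37
95 20.17 Mn -0.102 Fn 9.9 F [-8.9 -1.7  6.5] lag 0.37
100 20.42 Mn -0.17 Fn 10.2 F [-9.3 -2.4  6.7] lag 0.36
105 20.67 Mn -0.146 Fn 12.6 F [-10.4  -0.8   8.7] lag 0.36
110 20.92 Mn -0.27 Fn 11.5 F [-10.5  -1.7   7.5] lag 0.36
115 21.17 Mn -0.204 Fn 14.3 F [-11.7  -1.8  10. ] lag 0.36
120 21.42 Mn 0.472 Fn 12.9 F [-10.6  -0.9   8.9] lag 0.45
 21.47 F [-11.   -0.4   8.2] M [-0.25  1.1   0.34] op 0.44 p [ 0.5628 -0.0417  0.1413] j6 0.21
```

View pics/n2.png

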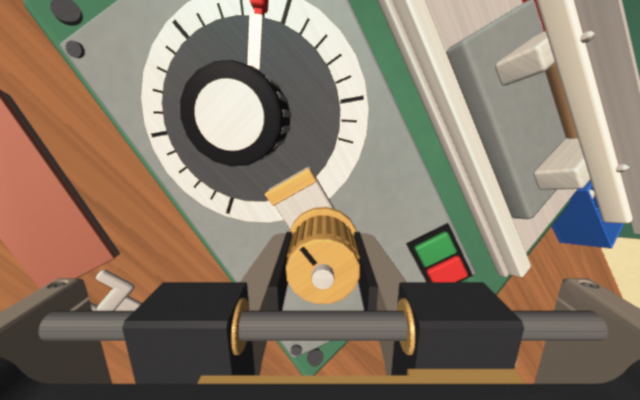

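```bash
python3 - <<'E'
from turn import *
bot.set_gripper(.2,60); st(bot); print(np.array(bot.current_ft_torque())@N)
a=turn(120,134,2,.95)
bot.hold(.4); print(a,np.array(bot.current_ft_torque())@N)
c=bot.read_camera("wrist"); cv2.imwrite("pics/n3.png",c["pixels"]); st(bot)
E
```

```text
21.68 F [-10.9   0.2   8.3] M [-0.21  1.11  0.31] op 0.437 p [ 0.5628 -0.0417  0.1414] j6 0.21
0.4568890131572565
122 21.93 Mn 1.381 Fn 11.6 F [-9.5  0.2  8. ] lag 0.57
122 1.4259421563892214
 22.38 F [-9.4  1.3  7.6] M [-0.48  1.04  1.36] op 0.438 p [ 0.5629 -0.0415  0.1414] j6 0.243
```

View pics/n3.png

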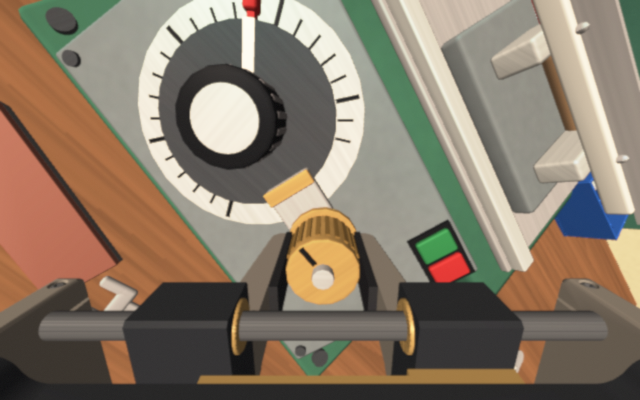

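```bash
python3 - <<'E'
from turn import *
bot.set_gripper(.67); bot.hold(.3); st(bot)
c=bot.read_camera("wrist"); cv2.imwrite("pics/n4.png",c["pixels"])
p=np.array(bot.current_ee_pos())
bot.line_to(p+.09*N,max_speed=.1)
mid=np.array([.5904,.0017,.112])+.03*N
bot.goto(mid+.14*N,rot(np.radians(-90),YAW)); bot.hold(.2)
c=bot.read_camera("wrist"); cv2.imwrite("pics/n5.png",c["pixels"]); st(bot)
cv2.imwrite("pics/n5z.png",cv2.resize(c["pixels"][65:275,240:400],None,fx=2.85,fy=2.85,interpolation=cv2.INTER_CUBIC))
cv2.imwrite("pics/n5t.png",bot.read_camera("top")["pixels"])
E
```

```text
23.18 F [ 0.8 -0.4  0.2] M [-0.03  0.24 -0.02] op 0.668 p [ 0.5635 -0.0416  0.1414] j6 0.253
 24.99 F [ 0.3 -0.1  0.1] M [ 0.02  0.13 -0.01] op 0.668 p [0.506  0.0135 0.2579] j6 -0.115
```

View pics/n4.png

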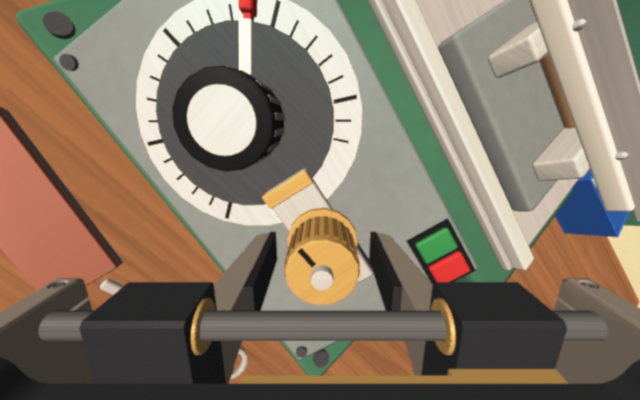

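View pics/n5z.png

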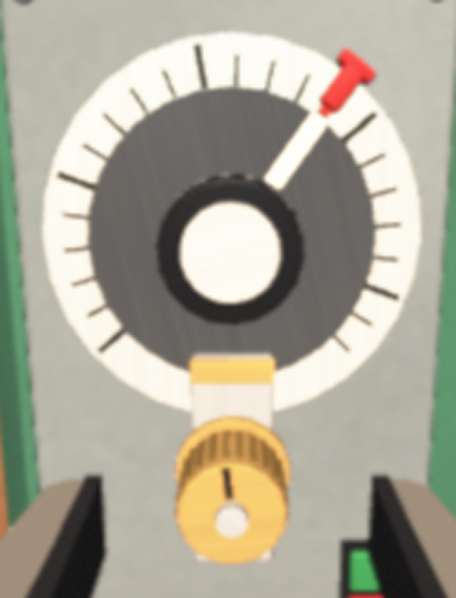

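View pics/n5t.png

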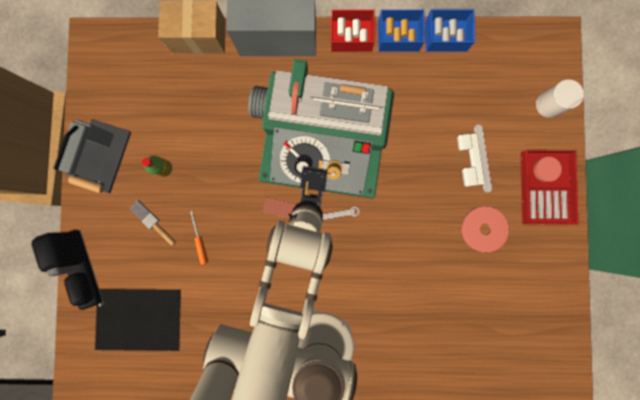

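```bash
python3 -c "
from workcell import bot
bot.job_done(); print(bot.current_clock())"
```

```text
the job is handed in; nothing more can be done
the job is handed in; nothing more can be done
```

I turned the dial about 130° clockwise until its white line met the red rider. I then screwed the brass nut down about 120° to a hard stop, let go, backed the arm off and handed the job in at about 25 s; no verdict is reported.

- **Dial:** the last wrist picture, taken after the nut was tight and released, shows the line on the rider tip, by eye within about 1°.
- **Nut:** torque about the stud rose from near 0.47 to 1.4 N m in the last 2°, well over the 0.4 N m asked. The nut's mark did not shift when I released it. I could not measure the strap's force on the disc directly, so I infer the clamping from that stop.
- **Everything else:** the rider and the loose things look unmoved in the last pictures; I judged this by eye and did not measure it. With the arm backed off, the contact force read about 0.3 N.
- **Disagreement:** the torque reading while the nut ran loose was slightly negative (-0.1 to -0.27 N m), where I expected a small positive value. I took it as an offset, since the rise at the stop had the right sign.

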